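Squeeze sprung tweezers to the green gap gauge and hold

TASK

Check the sprung tweezers on the green gap gauge: lift them clear out of their grey rest by the two black grip plates, carry the tips to just above the green block (within about a centimetre, not touching it) and squeeze until the tips stand 20 mm apart, the distance of its two marked lines, each tip over its own black stripe. Finish while holding them there, in the air, with the gap steady: do not put them down or let go. Do not press on the green block and do not knock over or push aside the bottle, vial, tin, bulb or cap standing about.

Things in the scene. Friction and masses are not known exactly. Their poses are not given: they have to be found in the camera images.
- tweezers_grip (a point): Loose steel sprung tweezers (190 mm long, 12 mm high): the point midway between their two black rubber grip plates (each 34 mm long, 14 mm high) and half-way up. x points along the tweezers to the tips, y to their left leg, z up. At the start they lie level in the rest, released, this point 41 mm above the bench; the outer faces of the plates are then 43.5 mm apart, the tips 45.5 mm.
- tweezers: The tweezers as a whole (about 70 g, balanced near the grip plates): axes as tweezers_grip, origin on the underside, 7 mm below that point. The legs turn about hinges at the heel, 90 mm behind it.
- tip_left (a point): Lowest point of the left (+y) leg's bent-down tip; released it lies 79 mm ahead (+x) of tweezers_grip, 22.8 mm to its left and 16 mm below it; with the tips 20 mm apart it is 80 mm ahead and 10 mm to the left.
- tip_right (a point): The same for the right (-y) leg's tip, mirrored.
- leg_left (a joint): Angle (rad) of the left leg, the right follows equally: 0 released (plates 43.5 mm apart outside), 0.075 with tips 20 mm apart (outer faces of the plates then parallel, 30 mm apart), 0.125 almost shut. Per mm of squeeze at the plates the tip gap shrinks 1.9 mm. The spring asks about 4 N on each plate to start, about 10 N at 30 mm. It opens again when eased.
- rest: Fixed grey plastic rest, base 164 x 70 x 8 mm. Axes as the tweezers', origin on the bench below tweezers_grip. The heel lies in a saddle 94 mm behind the origin with side lips up to 44 mm high, the legs on a bar 38 mm ahead of it (34 mm high, 66 mm wide, 10 mm thick): lift straight up. Beside the grip plates the rest is only 8 mm high.
- gauge_green: Fixed green gauge block on a 56 x 56 x 6 mm aluminium foot, top face 44 (x) x 50 (y) mm, 30 mm above the bench, with two black stripes 10 mm wide along its x, each with a thin white line down its middle; the lines are 20 mm apart. x points away from the robot (to within 20 degrees), y to the left, origin under the centre on the bench.
- stripe_left (a point): Centre of the left (+y) black stripe on the green block's top face; axes as gauge_green.
- stripe_right (a point): Centre of the right (-y) black stripe on the green block's top face; axes as gauge_green.
- gauge_blue: Fixed blue gauge block of the same shape with lines 14 mm apart: not the one to use; the three blocks change places.
- gauge_yellow: Fixed yellow gauge block of the same shape with lines 30 mm apart: not the one to use.
- amber: Bystander: small brown glass bottle, 32 mm wide, 53 mm high; origin under its centre.
- vial: Bystander: small vial with yellow contents, 22 mm wide, 61 mm high; origin under its centre.
- tin: Bystander: round blue tin, 70 mm wide, 34 mm high; origin under its centre.
- bulb: Bystander: red rubber pipette bulb lying, 41 x 80 x 41 mm; origin under its centre.
- cap: Bystander: loose white screw cap, 29 mm wide, 14 mm high; origin under its centre.
There are look-alikes about, which are no part of the job. Several things look just like the gauge_green: the one meant starts farthest from the robot's base.

How it is judged:
On the way, in this order (a step that is already met when the one before it is completed fails the run):
1. the tweezers are lifted clear of their rest by the gripper (grip point more than 60 mm above the bench) (height (world z) of tweezers_grip above 0.06 m and contact force between tweezers and the fingers above 0.5 N and contact force between tweezers and rest below 0.05 N), for 0.2 s.
2. both tips stand above their stripes on the green block and the 20 mm gap is held steady for a second (((y of tip_left in the frame of stripe_left between -0.005 and 0.005 m and x of tip_left in the frame of stripe_left between -0.02 and 0.02 m and z of tip_left in the frame of stripe_left between 0 and 0.015 m and y of tip_right in the frame of stripe_right between -0.005 and 0.005 m and x of tip_right in the frame of stripe_right between -0.02 and 0.02 m and z of tip_right in the frame of stripe_right between 0 and 0.015 m) or (y of tip_left in the frame of stripe_right between -0.005 and 0.005 m and x of tip_left in the frame of stripe_right between -0.02 and 0.02 m and z of tip_left in the frame of stripe_right between 0 and 0.015 m and y of tip_right in the frame of stripe_left between -0.005 and 0.005 m and x of tip_right in the frame of stripe_left between -0.02 and 0.02 m and z of tip_right in the frame of stripe_left between 0 and 0.015 m)) and value of joint leg_left between 0.063 and 0.087 rad and velocity of joint leg_left between -0.04 and 0.04 rad/s and linear speed of tweezers below 0.02 m/s and contact force between tweezers and the fingers above 1 N and contact force between tweezers and gauge_green below 0.5 N and contact force between tweezers and rest below 0.5 N), for 1 s.
At the end, for the whole second after the job is handed in: The gripper holds the tweezers still in the air, clear of green block and rest; the tips are 20 mm apart within 4 mm (leg angle 0.063 to 0.087), each above its own stripe of the green block (within 5 mm across and 20 mm along of its centre), 0 to 15 mm above the block's top (all of step 2); the arm keeps its last pose, push and grip.
It fails at once if a bystander (bottle, vial, tin, bulb or cap) is pushed more than 30 mm (distance of any of amber, vial, tin, bulb, cap from where it was at the start of the episode above 0.03 m).
It fails at once if the tweezers are pressed on the green block with more than 4 N (contact force between tweezers and gauge_green above 4 N).
It also fails if it takes over 32 s, if anything falls off the work surface, if the arm or the gripper's body presses on something with over 40 N, if the wrist force passes 120 N, or if a joint passes its speed limit or range.

ROBOT

A 6-joint arm with a two-finger parallel gripper is mounted at the origin on a cart in front of the work surface, level with it; the furniture and walls round the work are solid. World frame = base frame: x ahead of the robot, y to its left, z up, the work surface at z = 0. Lengths are in m, angles in rad, forces in N, time in s.
With the tool pointing down it reaches from about 0.25 to 0.775 m from the base axis. Payload 4 kg.
Tool frame: the origin (TCP) lies on the centre line of the jaws, within the pads' length; the fingertips stand 17 mm ahead of it and the grasp point (between the pads) lies 2 mm behind it; z points along the fingers, y is the line along which they close (so a half turn about z gives the same grasp; the last joint's range is limited). The gripper opens to 94 mm and grips with 3 to 60 N. Pads are 16 mm wide; open, the fingers measure 119 mm over their backs; the gripper's body (75 mm by 177 mm) begins 78 mm behind the grasp point.
Start: joints at [-1.222, 0.087, 1.371, -0, 1.684, -0.103], TCP at [0.24, -0.495, 0.223] pointing down, gripper open.
Joint ranges: [-3.1, 3.1], [-0.76, 2.03], [0.27, 2.55], [-1.08, 4.22], [0.17, 2.65], [-2.57, 2.57]. Speed limits (rad/s): [2.79, 2.79, 3.14, 3.14, 3.14, 3.14].

INTERFACE

Orientations are given as [roll, pitch, yaw] about the fixed x, y, z axes, in that order (R = Rz(yaw) Ry(pitch) Rx(roll)).
In Python, from bench import robot gives the robot as it stands.
- The arm moves only by the tool servo_tool, never from a script. Its argument "plan" is a list of rows, each a list of 7 numbers: the shift along the tool's x, y, z normalised to -1 to 1, where 1 is 0.1 m, then the turn, a rotation vector about the tool's x, y, z normalised to -1 to 1, where 1 is pi/2 rad, then the finger opening in mm, from 0 to 94. In form: [[x, y, z, ax, ay, az, gripper], ...]. A call has 1 to 12 rows; each row is the pose to reach, as a shift and turn from the pose commanded when the call began, along the tool's axes at that moment; what a row does not reach only later rows make up. A row lasts 1/12 s, in which the tool goes at most 41.7 mm and 7.16 degrees, less where a joint would pass 70% of its speed; a pose out of reach is approached as far as the arm can. A call with a number of a shift or a turn outside -1 to 1 is refused whole. A call with a gripper value outside its range is refused whole. The fingers move at their own pace and stop on an object; the grip force is fixed at half the most. Time passes only in rows, so rows that repeat a pose let the fingers close. It gives the time, the measured TCP pose, the force, the opening and the grip force at its end, in the units of the state.
- robot.get_obs(): the state, without advancing time (a new reading comes with each control period).
- robot.snapshot(name): name is "scene" or "top"; returns the picture (420x560x3 uint8, red, green, blue); there is no depth.
- robot.camera_params(name): a dict with "camera_matrix" (3x3 intrinsics, pixels), "rvec" (rotation vector, rad) and "tvec" (3), from world to camera coordinates, as OpenCV has them. Camera axes: x right, y down, z forward; pixel columns grow to the right and rows downward; lengths in m; the calibration is good to about 2 mm. A picture is of the moment at which its call begins. camera_params takes no time and is no camera call.
- robot.close_job(): hands the job in; it is judged then, once.
Trained networks look in the newest picture that a camera, given by its name, has taken for a name from the list of things; names that differ only in an ending like _2 or _b are one class to them, and where a whole thing is asked for, a point or a joint stands for the part that bears it (a point fixed in the world has none). Each returns a list of dicts, best first, with "conf" (0 to 1); they miss things now and then, are a little off and sometimes report something else, mostly with a low value. They report only what shows in the picture. A call takes as long as a camera call. They do not tell look-alikes from the thing itself.
- robot.find_in(thing, camera): "extent" ([centre column, centre row, width, height] in pixels, round what is visible of it).
The state is a dict: "time": time; "joint_positions": joint angles; "qvel": joint speeds; "joint_torque": joint torques, N m; "tool_pos": TCP position; "ee_rot": TCP orientation; "wrist_force": force on the tool from outside, world axes, zero at the start; "wrist_torque": the same for the moment, N m; "width": finger opening in m; "finger_force": force on a finger pad.
Only numpy, scipy, OpenCV 4.12 (cv2) and the standard library are available. Lean on these libraries where they do the work, as an engineer would, in place of code of your own. Each camera call takes 0.05 s, during which the arm holds its last target. There are 200 camera calls.

## Working session

There is one attempt and no reset: what is moved stays moved. The work goes in short steps, Python scripts to look and compute and a tool call to move; the robot and the scene stay as the last step left them, time stands still between calls to the robot, and variables do not carry over. Pictures are saved under pics/ and viewed, at most 10 in all, crops included, and the job is handed in when it is done.

Besides the shell and the picture viewer there is one more tool, called after ">>>" by a JSON object that holds its "method" and its "body", one argument or row to a line. servo_tool: Moves the arm, as the interface text tells. Scaled input: -1 to 1 covers 0.1 m each way for a shift and pi/2 rad each way for a turn. Its arguments: {"type":"object","properties":{"plan":{"type":"array","items":{"type":"array","items":{"type":"number"}}}},"required":["plan"]}

```bash
mkdir -p pics; cat > h.py <<'E'
import numpy as np, cv2
from bench import robot
def cam(n):
    p=robot.camera_params(n);return np.array(p["camera_matrix"],float),np.array(p["rvec"],float),np.array(p["tvec"],float)
def ray(n,uv,z):
    K,r,t=cam(n);R=cv2.Rodrigues(r)[0];c=-R.T@t.ravel()
    d=R.T@np.linalg.inv(K)@np.array([uv[0],uv[1],1.]);return c+d*(z-c[2])/d[2]
def proj(n,P):
    K,r,t=cam(n);return cv2.projectPoints(np.array(P,float).reshape(-1,1,3),r,t,K,None)[0].reshape(-1,2)
def snap(n,f):
    im=robot.snapshot(n);cv2.imwrite("pics/"+f,im[:,:,::-1]);return im
E
python3 - <<'E'
from h import *
a=snap("scene","s0.png");b=snap("top","t0.png")
cv2.imwrite("pics/both.png",cv2.resize(np.vstack([a,b])[:,:,::-1],(400,600)))
for n in("scene","top"):
    K,r,t=cam(n);R=cv2.Rodrigues(r)[0];print(n,K[0,0],(-R.T@t.ravel()).round(3),R[2].round(2))
Z=dict(tweezers=.041,tweezers_grip=.041,rest=.008,gauge_green=.03,amber=.03,vial=.03,tin=.034,bulb=.02,cap=.014)
for k,z in Z.items():
    for d in robot.find_in(k,"top")[:4]:
        e=d["extent"];print(k,round(d["conf"],2),np.round(e),ray("top",e[:2],z).round(3))
print(robot.get_obs()["ee_rot"])
E
```

```text
scene 384.2207220720724 [-0.123 -0.701  0.557] [ 0.65  0.58 -0.48]
top 480.1282547532091 [ 0.441 -0.092  1.217] [ 0.11 -0.02 -0.99]
tweezers 0.85 [168. 265.  37.  43.] [0.469 0.153 0.041]
tweezers_grip 0.49 [170. 252.  34.  68.] [0.499 0.148 0.041]
rest 0.75 [171. 260.  54.  72.] [0.482 0.152 0.008]
gauge_green 0.97 [258. 224.  28.  28.] [ 0.565 -0.068  0.03 ]
gauge_green 0.84 [329. 281.  25.  31.] [ 0.42  -0.238  0.03 ]
amber 0.62 [201. 173.  18.  16.] [0.696 0.074 0.03 ]
tin 0.71 [394. 203.  31.  30.] [ 0.61  -0.409  0.034]
bulb 0.83 [339. 156.  31.  12.] [ 0.736 -0.277  0.02 ]
bulb 0.49 [261. 224.  25.  21.] [ 0.566 -0.073  0.02 ]
cap 0.41 [250. 292.  10.  10.] [ 0.398 -0.044  0.014]
[3.14149506e+00 2.36805096e-05 4.51809299e-01]
```

View pics/t0.png

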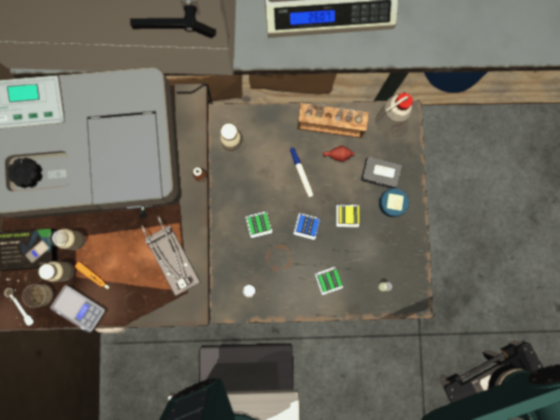

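View pics/s0.png

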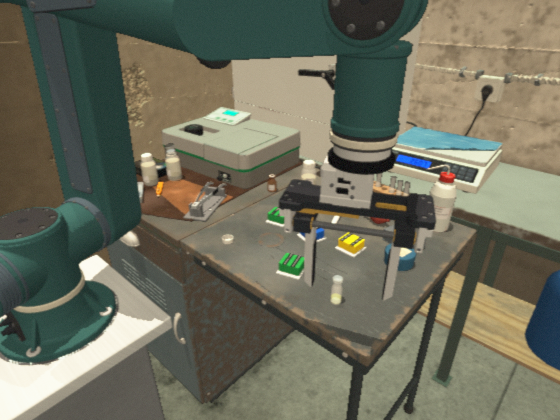

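The top picture shows the tweezers in their grey rest at about (170,258). Two blocks could be taken for gauge_green: (258,224), 0.57 m from the base, and (329,281), 0.48 m from the base. The farthest one is meant, so I choose (258,224). Blue (307,226) and yellow (348,215) are out. I'll check both targets in one close crop.

```bash
python3 - <<'E'
import cv2,numpy as np
im=cv2.imread("pics/t0.png")
a=cv2.resize(im[210:300,135:205],None,fx=6,fy=6,interpolation=cv2.INTER_CUBIC)
b=cv2.resize(im[207:242,240:275],(360,360),interpolation=cv2.INTER_CUBIC)
c=np.zeros((540,800,3),np.uint8);c[:540,:420]=a;c[:360,430:790]=b
cv2.imwrite("pics/c0.png",c)
E
```

```text
(no output)
```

View pics/c0.png

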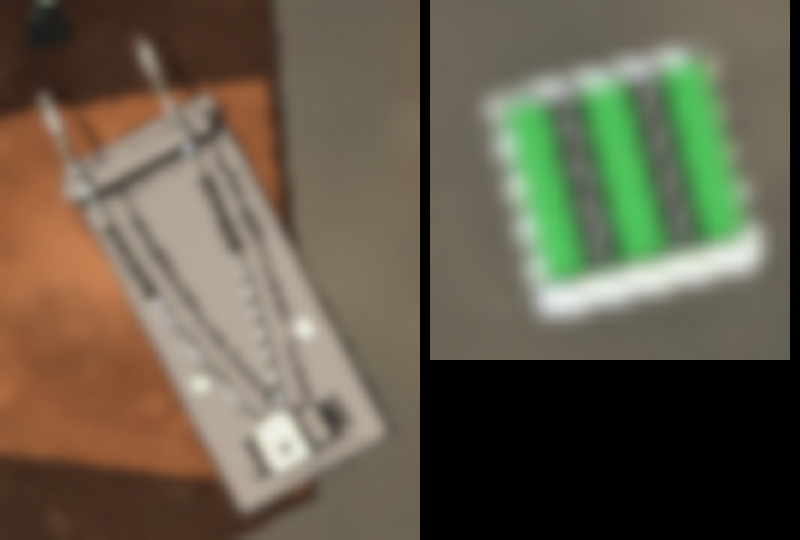

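```bash
python3 - <<'E'
from h import *
A=lambda u,v:((u+.5)/6-.5+135,(v+.5)/6-.5+210)
s=360/35
B=lambda u,v:((u-430+.5)/s-.5+240,(v+.5)/s-.5+207)
L=ray("top",A(130,262),.045);Rr=ray("top",A(222,213),.045);H=ray("top",A(283,440),.045)
tl=ray("top",A(42,95),.035);tr=ray("top",A(143,40),.035)
g=(L+Rr)/2;t=(tl+tr)/2
print("plates",L,Rr,np.linalg.norm(L-Rr),"grip",g)
for a,b in((H,g),(g,t),(H,t)):
    d=b-a;print("len",np.hypot(*d[:2]),"yaw",np.arctan2(d[1],d[0]))
d=L-Rr;print("yaw from plates",np.arctan2(-d[0],d[1]), "tips",np.linalg.norm(tl-tr),np.arctan2(-(tl-tr)[0],(tl-tr)[1]))
c=[ray("top",B(*p),.03) for p in((505,105),(708,62),(745,238),(548,280))]
print("block",np.mean(c,0),[np.linalg.norm(c[i]-c[i-1]).round(4) for i in range(4)])
d=c[0]-c[3]+c[1]-c[2];print("yaw",np.arctan2(d[1],d[0]));d=c[0]+c[3]-c[1]-c[2];print(np.arctan2(-d[0],d[1]))
for p,q in (((563,105),(605,262)),((648,80),(683,245))):
    a,b=ray("top",B(*p),.03),ray("top",B(*q),.03);print("stripe",(a+b)/2,np.arctan2(*(a-b)[1::-1]))
o=robot.get_obs();print(o["time"],o["tool_pos"],o["ee_rot"],o["width"])
E
```

```text
plates [0.49737717 0.18068278 0.045     ] [0.51636363 0.1436401  0.045     ] 0.04162506098604917 grip [0.5068704  0.16216144 0.045     ]
len 0.09296053506141454 yaw 0.479655664659857
len 0.07993707542531397 yaw 0.4723096531525461
len 0.17289645082694813 yaw 0.4762593281784748
yaw from plates 0.47364234094901503 tips 0.04658299275838152 0.48777488627135235
block [ 0.56687115 -0.06874632  0.03      ] [np.float64(0.0438), np.float64(0.0502), np.float64(0.0437), np.float64(0.0485)]
yaw 0.20294258731219797
0.18877630174286797
stripe [ 0.5641102  -0.05841207  0.03      ] 0.24089967973147103
stripe [ 0.56878178 -0.07818583  0.03      ] 0.1872004632510965
0.55 [ 0.24011583 -0.49483092  0.22250621] [3.14149506e+00 2.36805096e-05 4.51809299e-01] 0.09376666611273125
```

Checked in the crop: the tweezer plates, tips and heel and the green block's corners give the stated sizes (42, 47 and 173 mm; 50x44 mm).
- Tweezers grip: (0.507, 0.162), yaw 0.476.
- Green block: (0.567, -0.069), yaw about 0.196.

Now I move over the rest.

>>> {"method": "servo_tool", "body": {
  "plan": [
    [0.22,-0.2,0,0,0,0,94],
    [0.44,-0.4,0,0,0,0,94],
    [0.66,-0.6,0,0,0,0,94],
    [0.88,-0.79,0,0,0,0,94]
  ]
}}

```text
time: 0.88
tool_pos: [0.285, -0.3842, 0.2225]
ee_rot: [3.141, -0.0, 0.451]
wrist_force: [-0.3, 0.3, 0.8]
width: 0.0939
finger_force: 0.0
```

>>> {"method": "servo_tool", "body": {
  "plan": [
    [0.22,-0.2,0,0,0,0,94],
    [0.44,-0.4,0,0,0,0,94],
    [0.66,-0.6,0,0,0,0,94],
    [0.88,-0.79,0,0,0,0,94]
  ]
}}

```text
time: 1.22
tool_pos: [0.3297, -0.2744, 0.2227]
ee_rot: [3.141, -0.0, 0.452]
wrist_force: [-0.1, 0.2, -0.3]
width: 0.0941
finger_force: 0.0
```

>>> {"method": "servo_tool", "body": {
  "plan": [
    [0.22,-0.2,0,0,0,0,94],
    [0.44,-0.4,0,0,0,0,94],
    [0.66,-0.6,0,0,0,0,94],
    [0.88,-0.79,0,0,0,0,94]
  ]
}}

```text
time: 1.55
tool_pos: [0.3744, -0.1649, 0.2228]
ee_rot: [3.141, -0.0, 0.452]
wrist_force: [0.5, 0.4, 0.2]
width: 0.0943
finger_force: 0.0
```

>>> {"method": "servo_tool", "body": {
  "plan": [
    [0.22,-0.2,0,0,0,0,94],
    [0.44,-0.4,0,0,0,0,94],
    [0.66,-0.6,0,0,0,0,94],
    [0.88,-0.79,0,0,0,0,94]
  ]
}}

```text
time: 1.88
tool_pos: [0.4191, -0.0553, 0.2228]
ee_rot: [3.141, -0.001, 0.452]
wrist_force: [0.7, -1.5, -0.0]
width: 0.0939
finger_force: 0.0
```

>>> {"method": "servo_tool", "body": {
  "plan": [
    [0.22,-0.2,0,0,0,0,94],
    [0.44,-0.4,0,0,0,0,94],
    [0.66,-0.6,0,0,0,0,94],
    [0.88,-0.79,0,0,0,0,94]
  ]
}}

```text
time: 2.22
tool_pos: [0.4638, 0.0543, 0.2227]
ee_rot: [3.141, -0.001, 0.452]
wrist_force: [0.3, -1.0, -0.1]
width: 0.0942
finger_force: 0.0
```

>>> {"method": "servo_tool", "body": {
  "plan": [
    [0.22,-0.2,0.2,0,0,-0.005,94],
    [0.43,-0.4,0.4,0,0,-0.01,94],
    [0.65,-0.6,0.6,0,0,-0.015,94],
    [0.86,-0.78,0.8,0,0,-0.015,94],
    [0.86,-0.78,0.9,0,0,-0.015,94],
    [0.86,-0.78,0.9,0,0,-0.015,94]
  ]
}}

```text
time: 2.72
tool_pos: [0.5049, 0.1608, 0.1289]
ee_rot: [-3.14, 0.007, 0.478]
wrist_force: [-0.4, 0.0, -0.3]
width: 0.0944
finger_force: 0.0
```

```bash
python3 - <<'E'
from h import *
a=snap("scene","s1.png");b=snap("top","t1.png")
o=robot.get_obs();print(o["tool_pos"],o["ee_rot"])
g=np.array([.507,.162,.041]);f=np.array([np.cos(.476),np.sin(.476),0]);l=np.array([-f[1],f[0],0])
P=proj("scene",[g,g+.022*l,g-.022*l,o["tool_pos"]]);print(P.round(1))
A=cv2.resize(a[100:250,110:310],(800,600),interpolation=cv2.INTER_CUBIC)[:,:,::-1].copy()
for p in P: cv2.circle(A,tuple(np.int32((p-[110,100]+.5)*4)),4,(0,0,255),1)
cv2.imwrite("pics/s1c.png",A)
E
```

```text
[0.50658186 0.1598044  0.13249212] [3.14120551e+00 9.60566229e-04 4.75286297e-01]
[[208.5 189.7]
 [201.8 188.9]
 [215.3 190.5]
 [206.  161.8]]
```

View pics/s1c.png

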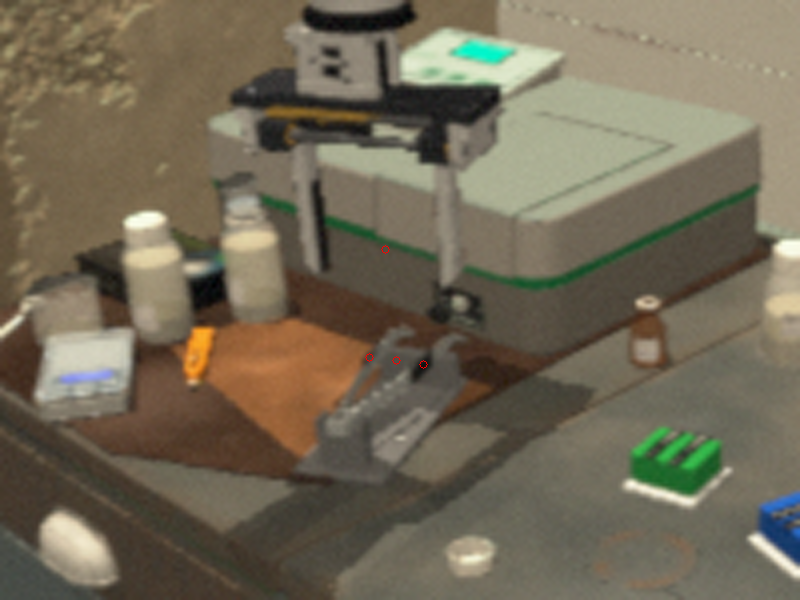

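The crop shows the predicted plate positions (dots at (370,357) and (423,365)) sitting on the black plates, with the fingers straight above them. There is a dark object at (455,305), so I'll check where it stands before going down.

```bash
python3 - <<'E'
from h import *
for z in(.0,.03,.06): print(z,ray("scene",(110+455/4,100+305/4),z),ray("top",(143,213),z))
E
```

```text
0.0 [0.66042383 0.27526513 0.        ] [0.60252535 0.22492938 0.        ]
0.03 [0.61821946 0.22266812 0.03      ] [0.59853731 0.21711777 0.03      ]
0.06 [0.5760151  0.17007111 0.06      ] [0.59454927 0.20930616 0.06      ]
```

It stands at about (0.60, 0.21), clear of the fingers. Now I descend and close.

>>> {"method": "servo_tool", "body": {
  "plan": [
    [0.01,-0.02,0.2,0,0,0,94],
    [0.01,-0.02,0.4,0,0,0,94],
    [0.01,-0.02,0.6,0,0,0,94],
    [0.01,-0.02,0.75,0,0,0,94],
    [0.01,-0.02,0.87,0,0,0,94],
    [0.01,-0.02,0.935,0,0,0,94],
    [0.01,-0.02,0.935,0,0,0,94],
    [0.01,-0.02,0.935,0,0,0,94]
  ]
}}

```text
time: 3.48
tool_pos: [0.5075, 0.1622, 0.04]
ee_rot: [3.141, -0.001, 0.475]
wrist_force: [0.8, 0.2, 0.4]
width: 0.0942
finger_force: 0.0
```

>>> {"method": "servo_tool", "body": {
  "plan": [
    [0,0,0,0,0,0,60],
    [0,0,0,0,0,0,50],
    [0,0,0,0,0,0,46],
    [0,0,0,0,0,0,42],
    [0,0,0,0,0,0,38],
    [0,0,0,0,0,0,34],
    [0,0,0,0,0,0,30],
    [0,0,0,0,0,0,30],
    [0,0,0,0,0,0,30],
    [0,0,0,0,0,0,30],
    [0,0,0,0,0,0,30],
    [0,0,0,0,0,0,30]
  ]
}}

```text
time: 4.48
tool_pos: [0.5069, 0.1625, 0.039]
ee_rot: [3.141, -0.0, 0.475]
wrist_force: [0.2, 0.4, 0.7]
width: 0.0303
finger_force: 9.4
```

>>> {"method": "servo_tool", "body": {
  "plan": [
    [0,0,-0.05,0,0,0,30],
    [0,0,-0.12,0,0,0,30],
    [0,0,-0.2,0,0,0,30],
    [0,0,-0.3,0,0,0,30],
    [0,0,-0.4,0,0,0,30],
    [0,0,-0.5,0,0,0,30],
    [0,0,-0.6,0,0,0,30],
    [0,0,-0.65,0,0,0,30],
    [0,0,-0.65,0,0,0,30],
    [0,0,-0.65,0,0,0,30],
    [0,0,-0.65,0,0,0,30]
  ]
}}

```text
time: 5.4
tool_pos: [0.5064, 0.1625, 0.1034]
ee_rot: [-3.141, 0.001, 0.475]
wrist_force: [-0.1, -0.8, -0.1]
width: 0.0305
finger_force: 9.3
```

```bash
python3 - <<'E'
from h import *
a=snap("scene","s2.png")
o=robot.get_obs();print(o["time"],o["tool_pos"],o["ee_rot"],o["width"],o["finger_force"])
cv2.imwrite("pics/s2c.png",cv2.resize(a[100:250,110:310],(800,600),interpolation=cv2.INTER_CUBIC)[:,:,::-1])
E
```

```text
5.45 [0.50625748 0.16245006 0.10311179] [-3.14127942e+00  1.63563347e-03  4.75417647e-01] 0.0301876072342324 9.283670783042908
```

View pics/s2c.png

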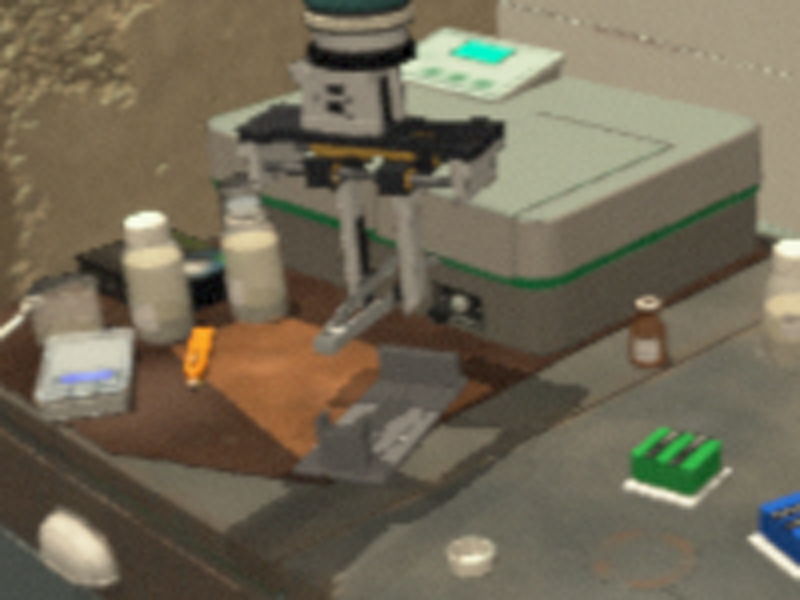

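The crop shows the tweezers out of the rest, held level in the jaws (heel at (335,335)), with the rest empty. Next I carry them towards the green block.

>>> {"method": "servo_tool", "body": {
  "plan": [
    [-0.05,0.08,0,0,0,0,30],
    [-0.15,0.24,0,0,0,0,30],
    [-0.3,0.46,0,0,0,0,30],
    [-0.45,0.7,0,0,0,0,30],
    [-0.6,0.95,0,0,0,0,30]
  ]
}}

```text
time: 5.87
tool_pos: [0.4961, 0.0493, 0.1033]
ee_rot: [-3.141, 0.001, 0.476]
wrist_force: [0.8, 0.1, -0.7]
width: 0.0298
finger_force: 9.3
```

>>> {"method": "servo_tool", "body": {
  "plan": [
    [-0.12,0.2,0,0,0,0.02,30],
    [-0.25,0.4,0,0,0,0.05,30],
    [-0.38,0.6,0,0,0,0.1,30],
    [-0.48,0.8,0,0,0,0.14,30],
    [-0.53,0.9,0,0,0,0.178,30],
    [-0.53,0.9,0,0,0,0.178,30],
    [-0.53,0.9,0,0,0,0.178,30],
    [-0.53,0.9,0,0,0,0.178,30]
  ]
}}

```text
time: 6.53
tool_pos: [0.4907, -0.0532, 0.1036]
ee_rot: [-3.141, 0.001, 0.197]
wrist_force: [-0.2, -0.1, -0.3]
width: 0.0301
finger_force: 9.3
```

>>> {"method": "servo_tool", "body": {
  "plan": [
    [-0.02,0.08,0.08,0,0,0,30],
    [-0.04,0.18,0.18,0,0,0,30],
    [-0.07,0.26,0.28,0,0,0,30],
    [-0.085,0.3,0.36,0,0,0,30],
    [-0.085,0.3,0.415,0,0,0,30],
    [-0.085,0.3,0.415,0,0,0,30],
    [-0.085,0.3,0.415,0,0,0,30],
    [-0.085,0.3,0.415,0,0,0,30]
  ]
}}

```text
time: 7.2
tool_pos: [0.4888, -0.0846, 0.0627]
ee_rot: [3.141, -0.0, 0.196]
wrist_force: [0.0, -0.5, -0.5]
width: 0.0302
finger_force: 9.3
```

```bash
python3 - <<'E'
from h import *
a=snap("scene","s3.png");b=snap("top","t3.png")
o=robot.get_obs();print(o["time"],o["tool_pos"],o["ee_rot"],o["width"],o["finger_force"])
g=np.array(o["tool_pos"])+[0,0,.002];y=o["ee_rot"][2];f=np.array([np.cos(y),np.sin(y),0]);l=np.array([-f[1],f[0],0])
T=[g+.08*f+s*.01*l-[0,0,.016] for s in(1,-1)]
print("tips",T)
A=cv2.resize(a[180:255,235:335],(800,600),interpolation=cv2.INTER_CUBIC)[:,:,::-1].copy()
p=proj("scene",T);q=proj("top",T);print(p,q)
for u in p: cv2.circle(A,tuple(np.int32((u-[235,180]+.5)*8)),4,(0,0,255),1)
cv2.imwrite("pics/s3c.png",A)
B=cv2.resize(b[200:260,235:315],(800,600),interpolation=cv2.INTER_CUBIC)[:,:,::-1].copy()
for u in q: cv2.circle(B,tuple(np.int32((u-[235,200]+.5)*10)),4,(0,0,255),1)
cv2.imwrite("pics/t3c.png",B)
E
```

```text
7.3 [ 0.48902242 -0.08459714  0.06309427] [ 3.14099115e+00 -1.18735972e-03  1.96183969e-01] 0.030160420670766887 9.28371861577034
tips [array([ 0.56553854, -0.05919473,  0.04909427]), array([ 0.5694371 , -0.07881108,  0.04909427])]
[[275.27838849 203.58469067]
 [281.46375838 205.32823399]] [[254.59017913 222.98622258]
 [262.58312765 221.22687221]]
```

View pics/s3c.png

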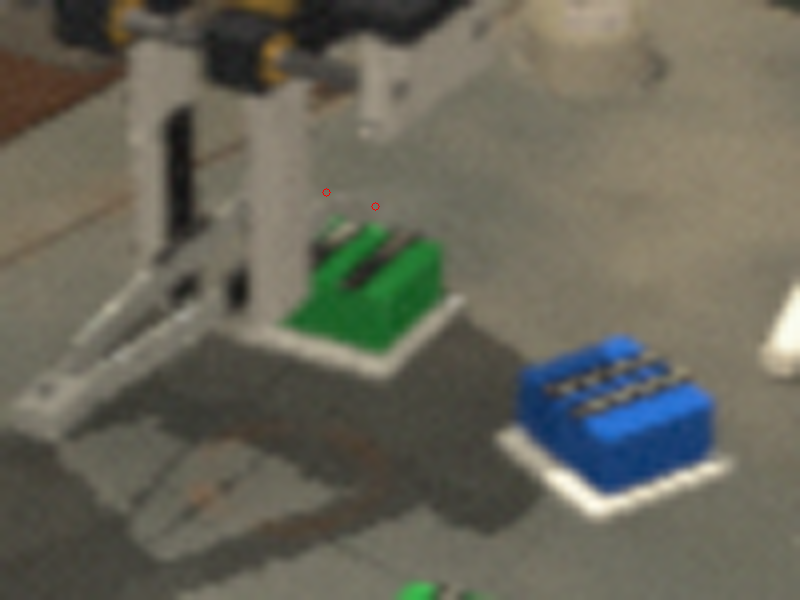

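View pics/t3c.png

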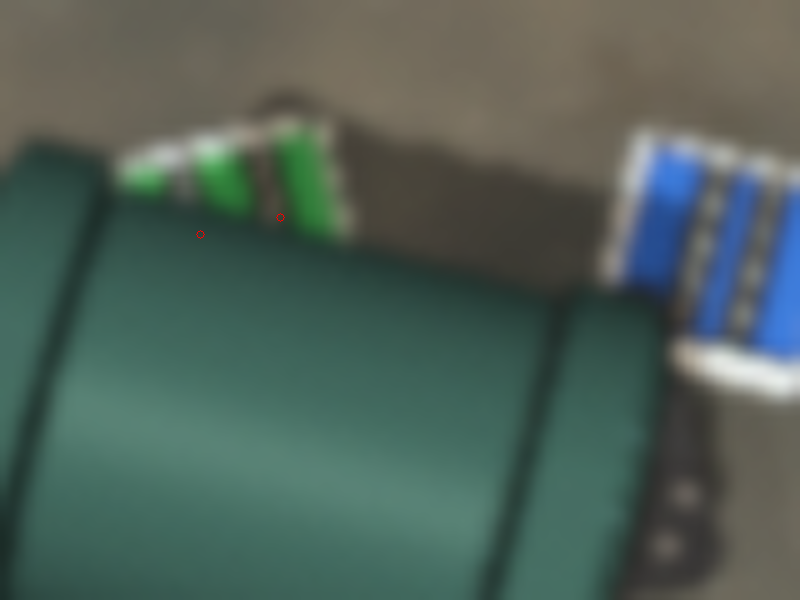

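```bash
python3 - <<'E'
from h import *
a=cv2.imread("pics/s3.png")
o=robot.get_obs();g=np.array([.489,-.0846,.0651]);y=.196;f=np.array([np.cos(y),np.sin(y),0]);l=np.array([-f[1],f[0],0]);z=np.array([0,0,1.])
x0,y0,s=235,190,14
A=cv2.resize(a[y0:y0+42,x0:x0+57],None,fx=s,fy=s,interpolation=cv2.INTER_CUBIC)
A=cv2.convertScaleAbs(A,alpha=1.8,beta=-40)
def pl(P,c):
    q=np.int32((proj("scene",P)-[x0,y0]+.5)*s);cv2.polylines(A,[q.reshape(-1,1,2)],False,c,1)
for sd in(1,-1):
    pl([g-.09*f+sd*.006*l+.006*z,g+sd*.015*l+.006*z,g+.08*f+sd*.01*l+.006*z,g+.08*f+sd*.01*l-.016*z],(0,0,255))
    pl([g-.017*f+sd*.015*l+.007*z,g+.017*f+sd*.015*l+.007*z],(255,0,255))
c=np.array([.5669,-.0687,.03])
for sd in(1,-1): pl([c-.022*f+sd*.01*l,c+.022*f+sd*.01*l],(0,255,255))
cv2.imwrite("pics/s3d.png",A)
E
```

```text
(no output)
```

View pics/s3d.png

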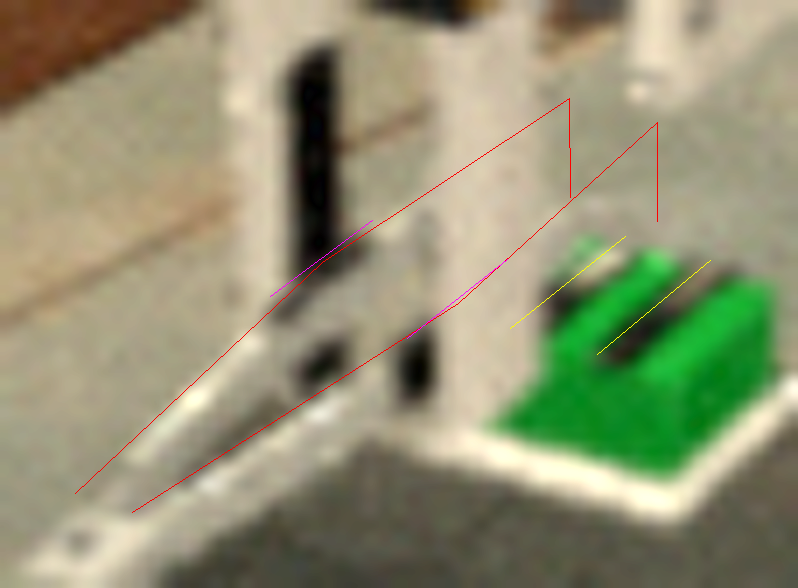

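The overlay fits the block stripes and plates within about 1 px, and the heel looks level. The steel tips blend into the bench, so I'll difference this picture against the earlier one from before the carry to find them.

```bash
python3 - <<'E'
from h import *
a=cv2.imread("pics/s3.png");b=cv2.imread("pics/s2.png")
x0,y0,s=262,185,13
R=lambda i:cv2.resize(i[y0:y0+45,x0:x0+30],None,fx=s,fy=s,interpolation=cv2.INTER_CUBIC)
d=cv2.convertScaleAbs(cv2.absdiff(a,b),alpha=3)
g=np.array([.489,-.0846,.0651]);f=np.array([np.cos(.196),np.sin(.196),0]);l=np.array([-f[1],f[0],0])
out=np.hstack([cv2.convertScaleAbs(R(a),alpha=1.8,beta=-40),R(d)])
for sd in(1,-1):
    for h in(.005,-.016):
        q=np.int32((proj("scene",[g+.08*f+sd*.01*l+[0,0,h]])[0]-[x0,y0]+.5)*s)
        for k in(0,1): cv2.circle(out,(int(q[0])+k*30*s,int(q[1])),4,(0,0,255),1)
cv2.imwrite("pics/d3.png",out)
E
```

```text
(no output)
```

View pics/d3.png

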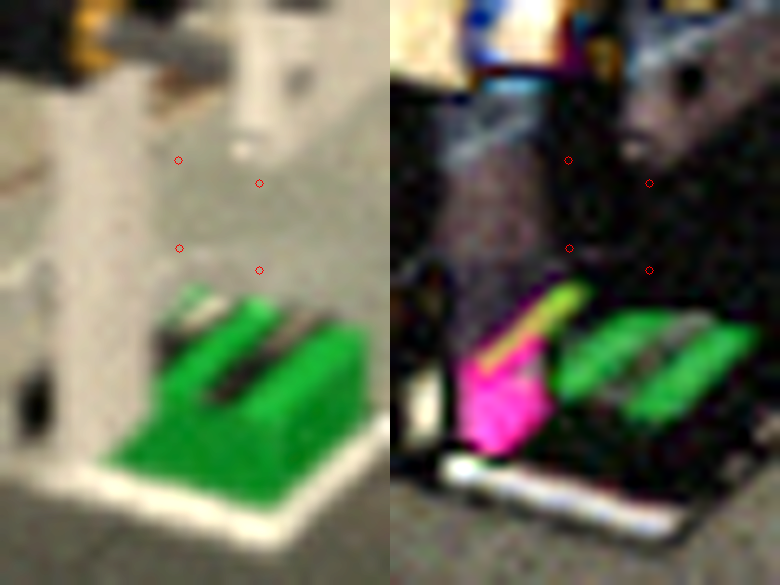

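```bash
python3 - <<'E'
from h import *
I=np.mean([robot.snapshot("scene").astype(float) for _ in range(6)],0)
np.save("s3avg.npy",I)
b=np.mean([cv2.imread("pics/"+n)[:,:,::-1].astype(float) for n in("s2.png","s1.png")],0)
for n in("tweezers","tweezers_grip","tip_left","tip_right","gauge_green"):
    print(n,[(round(d["conf"],2),np.round(d["extent"],1).tolist()) for d in robot.find_in(n,"scene")[:3]])
np.set_printoptions(linewidth=200)
d=(I-b)
print("cols 272-289 G diff");print(np.c_[np.arange(190,216),d[190:216,272:290,1].round().astype(int)])
print("R-G now");print(np.c_[np.arange(196,216),(I[196:216,272:290,0]-I[196:216,272:290,1]).round().astype(int)])
print("R now");print(np.c_[np.arange(190,216),I[190:216,272:290,0].round().astype(int)])
E
```

```text
tweezers [(0.86, [257.9, 218.7, 46.4, 32.6])]
tweezers_grip [(0.84, [256.9, 217.6, 44.2, 32.1]), (0.73, [279.8, 217.9, 23.1, 20.9])]
tip_left [(0.68, [255.3, 214.8, 20.0, 20.7])]
tip_right []
gauge_green [(0.67, [292.2, 266.4, 26.9, 26.1]), (0.61, [281.4, 218.5, 21.9, 22.4])]
cols 272-289 G diff
[[190  12   6   5   0   0  -8 -22 -12  33  43  38  27   2  -3  13  20  24  22]
 [191  52  31  11   2   1  -1  -5  -9  17  38  35  24  -6  -4  14  24  21  20]
 [192  36  21   4   2   5   2   1   1  22  36  38  28   7  10  20  25  24  20]
 [193  34  22   4   7   1   7   4   4  25  38  38  29  20  20  22  20  17   8]
 [194  38  16   6   4   5   2   5   6  19  32  34  28  23  22  20  10   5   7]
 [195  19  11   4   3   4   4   2   4   7   5  18  28  22  18   8   6   3   4]
 [196  17  12   6   5   4   3   4   5  23  24  22  24  17  10   5   0   4   4]
 [197  21  14   7   3   4   4   4   4  10   7   7  11   6   3   3   6   3   5]
 [198  20  13   4   2   3   2   3   0   4   4   3   6   3   2   5   4   5   2]
 [199  19  12   5   0   4   4   5   4   5   5   3   4   5   3   4   4   3   4]
 [200  20  12
[... 4201 characters left out ...]
31 124 116 100  94 107 113 105 107 114 114 111 112 110 110 109 108]
 [208 135 128 118 112 100 121 139 110  67  74  88  91  94 103 105 106 106 108]
 [209 134 123 102  87 114 121  95  61  43  46  52  61  87 102  86  78  96 102]
 [210 133 110  74  74  84  69  50  39  38  35  43  77  92  76  50  46  62  71]
 [211 132 103  61  48  45  40  38  36  34  36  64  75  62  46  36  37  40  47]
 [212 133 107  63  36  32  38  36  32  33  46  50  43  37  37  34  38  33  41]
 [213 131 100  55  35  36  37  34  32  37  40  34  33  36  37  36  36  31  40]
 [214 132 101  53  38  39  35  34  41  39  33  35  35  37  34  34  31  28  40]
 [215 132 100  53  36  34  46  52  41  32  31  36  37  37  33  31  28  28  42]]
```

The tips are partly hidden by the near finger in this view. If I draw the tool back about 75 mm along its own axis, the tips come out from under the wrist in the top camera. I can measure them relative to the tool there.

>>> {"method": "servo_tool", "body": {
  "plan": [
    [-0.1,0,0,0,0,0,30],
    [-0.25,0,0,0,0,0,30],
    [-0.45,0,0,0,0,0,30],
    [-0.65,0,0,0,0,0,30],
    [-0.75,0,0,0,0,0,30],
    [-0.75,0,0,0,0,0,30],
    [-0.75,0,0,0,0,0,30]
  ]
}}

```text
time: 8.43
tool_pos: [0.415, -0.0995, 0.0628]
ee_rot: [3.141, -0.001, 0.195]
wrist_force: [0.0, 0.5, -1.5]
width: 0.0302
finger_force: 9.3
```

```bash
python3 - <<'E'
from h import *
I=np.mean([robot.snapshot("top").astype(float) for _ in range(4)],0)
S=np.mean([robot.snapshot("scene").astype(float) for _ in range(4)],0)
np.save("t4.npy",I);np.save("s4.npy",S)
o=robot.get_obs();print(o["time"],o["tool_pos"],o["ee_rot"],o["width"],o["finger_force"])
g=np.array(o["tool_pos"])+[0,0,.002];y=o["ee_rot"][2];f=np.array([np.cos(y),np.sin(y),0]);l=np.array([-f[1],f[0],0])
T=[g+.08*f+s*.01*l-[0,0,.016] for s in(1,-1)]
p=proj("scene",T);q=proj("top",T);print(p,q)
E=lambda im,x0,y0,w,h,s,P:[cv2.circle(A,tuple(np.int32((u-[x0,y0]+.5)*s)),3,(0,0,255),1) for A in[cv2.resize(np.clip((im[y0:y0+h,x0:x0+w]-20)*1.5,0,255).astype(np.uint8)[:,:,::-1].copy(),None,fx=s,fy=s,interpolation=cv2.INTER_CUBIC)] for u in P][0]
B=E(I,240,208,40,58,10,q); A=E(S,243,190,40,58,10,p)
cv2.imwrite("pics/f4.png",np.hstack([B,A]))
E
```

```text
8.8333 [ 0.41528424 -0.09920004  0.06238118] [-3.14152647e+00  1.29758487e-04  1.96166935e-01] 0.030027726333312722 9.283765107393265
[[260.38363497 215.49809181]
 [266.78353044 217.44548301]] [[261.18032261 253.04253806]
 [269.21453541 251.25072025]]
```

View pics/f4.png

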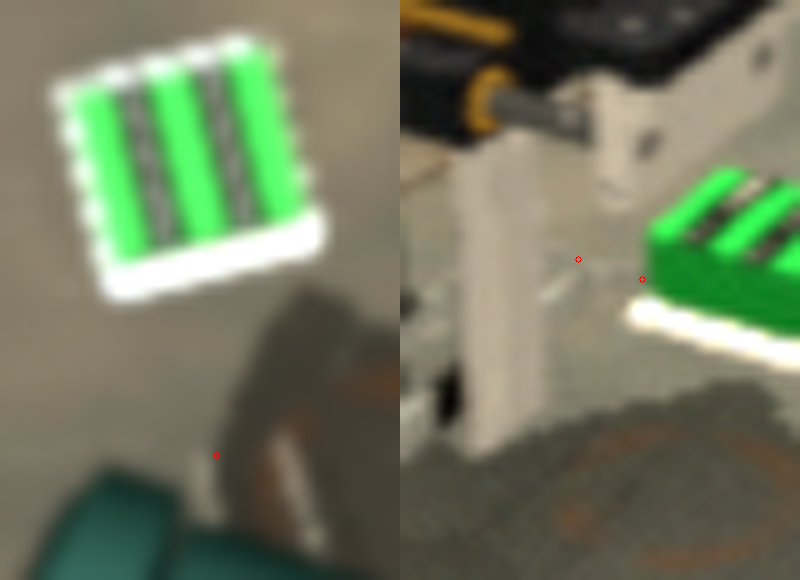

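The top view (left half) now shows both tips: left leg ending near crop (200,455), right near (275,435). The predictions were (217,455) and (297,437), so the tips sit roughly 4 mm further left than assumed. I'll measure that offset numerically.

```bash
python3 - <<'E'
from h import *
np.set_printoptions(linewidth=200)
I=np.load("t4.npy").mean(2)
print(np.arange(256,276));print(np.c_[np.arange(248,264),I[248:264,256:276].round().astype(int)])
E
```

```text
[256 257 258 259 260 261 262 263 264 265 266 267 268 269 270 271 272 273 274 275]
[[248  94  94  93  93  93  91  82  68  60  58  58  58  59  59  59  59  59  59  59  60]
 [249  94  93  92  92  92  89  79  66  58  57  58  59  60  60  60  59  59  59  59  59]
 [250  93  92  92  91  90  84  73  62  58  58  58  62  65  63  60  59  59  59  59  60]
 [251  92  91  91  91  89  81  68  60  58  58  61  70  76  68  60  59  59  59  60  60]
 [252  91  91  91  92  89  78  64  58  58  59  65  80  88  76  62  59  59  59  60  60]
 [253  91  91  93  96  94  77  62  57  58  60  66  82  94  85  68  60  59  59  60  60]
 [254  89  91  93 101 102  80  61  57  58  59  64  77  92  92  74  60  58  58  59  61]
 [255  81  84  90 100 102  80  60  56  57  58  62  71  89  97  80  62  57  57  59  61]
 [256  64  72  83  97  99  80  61  56  55  57  61  68  87  99  85  66  58  57  59  61]
 [257  50  59  74  91  96  82  64  56  55  57  61  66  80  93  88  70  60  58  60  61]
 [258  47  52  68  85  94  87  69  57  55  56  59  62  71  85  90  74  61  58  59  61]
 [259  49  52  63  76  86  86  70  56  54  55  58  60  65  79  87  76  63  58  57  59]
 [260  50  50  56  62  67  69  59  51  51  52  55  58  62  71  83  84  70  59  56  57]
 [261  50  49  51  50  50  50  47  45  45  47  50  54  58  68  86  95  78  60  56  56]
 [262  49  49  51  50  48  47  45  43  43  43  45  48  52  60  77  87  74  61  57  56]
 [263  48  50  53  53  53  51  49  47  45  44  43  44  45  49  59  67  65  60  56  56]]
```

```bash
python3 - <<'E'
from h import *
np.set_printoptions(linewidth=220)
for z in(.049,.06):
    L,R=ray("top",(259.35,253),z),ray("top",(267.65,251),z);m=(L+R)/2;d=L-R
    tcp=np.array([.4151,-.0993,.0626]);y=.196;f=np.array([np.cos(y),np.sin(y),0]);l=np.array([-f[1],f[0],0])
    print(z,L,R,"gap",np.linalg.norm(d),"yaw",np.arctan2(-d[0],d[1]),"fwd,left of TCP",(m-tcp)@f,(m-tcp)@l)
    b=ray("top",(258.58,223.1),.03);e=b-m;print("block",b,"to go tool x,y(mm)",1e3*e@f,-1e3*e@l)
    for zz in(.037,.043,.049,.055): print(zz,proj("scene",[[*L[:2],zz],[*R[:2],zz]]).round(1).tolist())
S=np.load("s4.npy");b=np.mean([cv2.imread("pics/"+n)[:,:,::-1].astype(float) for n in("s2.png","s1.png")],0)
print(np.arange(256,272));print(np.c_[np.arange(206,228),(S-b)[206:228,256:272].mean(2).round().astype(int)])
E
```

```text
0.049 [ 0.49198054 -0.0693678   0.049     ] [ 0.4963673  -0.08962591  0.049     ] gap 0.02072763245150876 yaw 0.21325089086537458 fwd,left of TCP 0.0814165346025529 0.0040245384026868485
block [ 0.56707687 -0.06855691  0.03      ] to go tool x,y(mm) 73.63763881552187 3.467185172679528
0.037 [[259.4, 218.6], [266.0, 220.6]]
0.043 [[259.3, 216.7], [266.0, 218.6]]
0.049 [[259.2, 214.7], [265.9, 216.7]]
0.055 [[259.2, 212.7], [265.9, 214.7]]
0.06 [ 0.49149765 -0.06958153  0.06      ] [ 0.49584311 -0.08964893  0.06      ] gap 0.020532493731998395 yaw 0.21325089086537313 fwd,left of TCP 0.08089958421663326 0.00400648877116568
block [ 0.56707687 -0.06855691  0.03      ] to go tool x,y(mm) 74.15458920144151 3.4491355411583617
0.037 [[259.3, 218.7], [265.9, 220.7]]
0.043 [[259.2, 216.8], [265.8, 218.7]]
0.049 [[259.2, 214.8], [265.8, 216.7]]
0.055 [[259.1, 212.8], [265.7, 214.8]]
[256 257 258 259 260 261 262 263 264 265 266 267 268 269 270 271]
[[206  15   6   7   5   3   4  14  26  31  26  16  10  11  12  14  10]
 [207  12   6   4   4   3   5  11  21  28  27  19  12  13  15  11   6]
 [208  1
[... 712 characters left out ...]
 18  27  23   8  -1   4   0   0  -2   2   2   5   3  -1   4]
 [219  22  34  29  13   4   0   3   5   5   4   2   4   5   5   4   0]
 [220  20  19  11   7   1   3   7   6   5   2   7   6   6   8   4   3]
 [221  19  13   5   3   1   2   5   4   4   6   9   5   5   7   6   7]
 [222  17  10   3   1   5   6   3   4   4   5   8   8   7   8   7   5]
 [223  21  10   3   5   3   3   4   3   4   5   5   6   5   8   5   9]
 [224  24  11   2   3   4   5   4   7   6   5   4   3   2   3   5   4]
 [225  25  18   5   4   4   4   4   4   4   4   5   3   4   6   2   4]
 [226  27  15   8   4   6   4   2   4   4   4   4   4   3   2   2   6]
 [227  24  12   5   2   6   6   4   4   2   3   3   5   2   6   4   4]]
```

```bash
python3 - <<'E'
from h import *
tcp=np.array([.4151,-.0993,.0626]);f=np.array([np.cos(.196),np.sin(.196),0])
def leg(a,b):
    P,Q=ray("top",a,.055),ray("top",b,.055);return P,np.cross(Q-P,[0,0,1.])
Rl=leg((267.65,251),(271,262));Ll=leg((259.35,253),(260.3,259))
def hit(uv,L):
    a,b=ray("scene",uv,0),ray("scene",uv,.1);t=((L[0]-a)@L[1])/((b-a)@L[1]);p=a+t*(b-a);return round(1e3*(p-tcp)@f,1),round(1e3*p[2],1)
for uv in((257.3,218.7),(258.5,218),(259.5,217.2),(262.5,216.3),(265.5,216.2),(265,218)): print("R",uv,hit(uv,Rl))
for uv in((256.5,214),(258.5,214.2),(259,217.3),(262.5,216.3)): print("L",uv,hit(uv,Ll))
E
```

```text
R (257.3, 218.7) (np.float64(37.1), np.float64(66.5))
R (258.5, 218) (np.float64(43.1), np.float64(65.3))
R (259.5, 217.2) (np.float64(48.3), np.float64(65.0))
R (262.5, 216.3) (np.float64(63.7), np.float64(59.5))
R (265.5, 216.2) (np.float64(79.6), np.float64(51.4))
R (265, 218) (np.float64(76.6), np.float64(47.5))
L (256.5, 214) (np.float64(69.7), np.float64(56.7))
L (258.5, 214.2) (np.float64(78.1), np.float64(52.1))
L (259, 217.3) (np.float64(79.8), np.float64(41.8))
L (262.5, 216.3) (np.float64(95.1), np.float64(37.4))
```

Stereo agrees: the legs' top edge slopes from 66 to 51 mm at the tip ends, so the tweezers are level and the tips are at about 48.5 mm. The tips need 74 mm forward, 3.5 mm along tool y, then about 9.5 mm down.

>>> {"method": "servo_tool", "body": {
  "plan": [
    [0.1,0.01,0,0,0,0,30],
    [0.25,0.02,0,0,0,0,30],
    [0.42,0.03,0,0,0,0,30],
    [0.58,0.035,0,0,0,0,30],
    [0.69,0.035,0,0,0,0,30],
    [0.74,0.035,0.01,0,0,0,30],
    [0.74,0.035,0.03,0,0,0,30],
    [0.74,0.035,0.05,0,0,0,30],
    [0.74,0.035,0.07,0,0,0,30],
    [0.74,0.035,0.085,0,0,0,30],
    [0.74,0.035,0.095,0,0,0,30],
    [0.74,0.035,0.095,0,0,0,30]
  ]
}}

```text
time: 9.83
tool_pos: [0.4876, -0.0884, 0.0527]
ee_rot: [-3.141, 0.001, 0.195]
wrist_force: [-0.1, 0.8, -0.8]
width: 0.0302
finger_force: 9.3
```

>>> {"method": "servo_tool", "body": {
  "plan": [
    [0,0,0,0,0,0,30],
    [0,0,0,0,0,0,30],
    [0,0,0,0,0,0,30],
    [0,0,0,0,0,0,30],
    [0,0,0,0,0,0,30],
    [0,0,0,0,0,0,30],
    [0,0,0,0,0,0,30],
    [0,0,0,0,0,0,30],
    [0,0,0,0,0,0,30],
    [0,0,0,0,0,0,30],
    [0,0,0,0,0,0,30],
    [0,0,0,0,0,0,30]
  ]
}}

```text
time: 10.83
tool_pos: [0.4882, -0.0883, 0.053]
ee_rot: [3.141, -0.0, 0.196]
wrist_force: [-0.2, -1.3, -0.5]
width: 0.03
finger_force: 9.3
```

The tips should now be at (0.567, -0.069), about 9 mm above the block. That matches the block centre (0.567, -0.069) and the independent stripe mean (0.566, -0.068), with the width steady at 30.0 mm and no contact force. I hold a little longer and hand in.

>>> {"method": "servo_tool", "body": {
  "plan": [
    [0,0,0,0,0,0,30],
    [0,0,0,0,0,0,30],
    [0,0,0,0,0,0,30],
    [0,0,0,0,0,0,30],
    [0,0,0,0,0,0,30],
    [0,0,0,0,0,0,30],
    [0,0,0,0,0,0,30],
    [0,0,0,0,0,0,30]
  ]
}}

```text
time: 11.5
tool_pos: [0.4882, -0.0883, 0.053]
ee_rot: [3.141, -0.0, 0.196]
wrist_force: [-0.5, 0.6, -0.6]
width: 0.0302
finger_force: 9.3
```

```bash
python3 -c "
from bench import robot
print(robot.close_job())"
```

```text
the job is handed in; nothing more can be done
None
```

The job is handed in with the tweezers held steady in the air, tips about 20 mm apart and about 9 mm above the stripes of the farther green block; the final tip position is computed from measurements, not seen in a last picture, and no verdict came back.

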